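# Clamp the loaded tube and flip the stop clear

## Robot

A 7-joint arm with a two-finger parallel gripper is mounted at the origin on the work surface. World frame = base frame: x ahead of the robot, y to its left, z up, the work surface at z = 0. Lengths are in m, angles in degrees, forces in N, time in s.
With the tool pointing down it reaches from about 0.425 to 1.025 m from the base axis. Payload 3.6 kg.
Tool frame: the origin (TCP) lies midway between the tips of the shut fingers; the grasp point (between the pads) lies 19 mm behind it; z points along the fingers, x is the direction in which the jaws open and shut, and the axes are right-handed (so a half turn about z gives the same grasp; the last joint's range is limited). The gripper opens to 85 mm and grips with 20 to 120 N. Pads are 22 mm wide; open, the fingers measure 114 mm over their backs; the gripper's body (76 mm by 85 mm) begins 54 mm behind the grasp point. The pads swing forward as they close: fully open they stand 13 mm farther back than shut.
Start: joints at [-74.857, 33.873, 2.773, 92.16, -1.908, 54.013, -1.931], TCP at [0.254, 0.679, 0.231] pointing down, gripper open.
Joint ranges: [-153.93, 153.93], [-27.13, 128.08], [-72.61, 78.16], [10.71, 143.7], [-87.88, 267.88], [4.46, 118.87], [-176.78, 176.78]. Speed limits (degrees/s): [147.25, 147.25, 180, 180, 180, 180, 180].

## Interface

Orientations are given as a 3x3 rotation matrix whose columns are the frame's x, y, z axes.
In Python, from rig import * gives the robot as it stands.
- The arm moves only by the shell command python3 -m creep 'ROWS' [OPENING] [FORCE]. ROWS is a JSON object of lists of equal length, an entry for each row: "translation": the shift along the tool's x, y, z in cm, a list of three; "angular": the turn, a rotation vector about the tool's x, y, z in rad, a list of three. In form: {"translation": [[x, y, z], ...], "angular": [[wx, wy, wz], ...]}. A call has 1 to 20 rows; each row shifts and turns the commanded pose from where the row before left it, along the tool's axes as they then stand; what a row does not reach is not made up. A row lasts 1/8 s, in which the tool goes at most 62.5 mm and 10.7 degrees, less where a joint would pass 70% of its speed; a pose out of reach is approached as far as the arm can. A call is refused whole if a number of a shift passes 6.25 or a number of a turn 0.188, either way. A call with a gripper value outside its range is refused whole. OPENING is the finger opening in cm, from 0 to 8.54, set as the call begins (- or left out, the last holds). The fingers move at their own pace and stop on an object; FORCE is the grip in N (left out, the last holds). Time passes only in rows, so rows that do not move let the fingers close. It gives the time, the measured TCP pose, the force and the opening at its end, in the units of the state.
- get_state(): the state, without advancing time (a new reading comes with each control period).
- read_camera(name): name is "scene" or "top"; returns (picture, depth): 420x560x3 uint8, red, green, blue; 420x560 float32, m along the optical axis (not along the pixel's ray), 0 where there is no reading.
- camera_model(name): a dict with "K" (3x3 intrinsics, pixels), "R" (3x3) and "t" (3): a world point X has camera coordinates R X + t. Camera axes: x right, y down, z forward; pixel columns grow to the right and rows downward; lengths in m; the calibration is good to about 2 mm. A picture is of the moment at which its call begins. camera_model takes no time and is no camera call.
- finish_job(): hands the job in, once; it reports no verdict.
The state is a dict: "time_s": time; "qpos": joint angles; "dq": joint speeds; "effort": joint torques, N m; "tool_pos": TCP position; "tcp_rot": TCP orientation; "wrist_force": force on the tool from outside, world axes, zero at the start; "moment": the same for the moment, N m; "width": opening from 0.0 (shut) to 1.0 (fully open).
Only numpy, scipy, OpenCV 4.12 (cv2) and the standard library are available. Lean on these libraries where they do the work, as an engineer would, in place of code of your own. Each camera call takes 0.05 s, during which the arm holds its last target.

## Task

The steel tube lies loaded in the V-blocks of the welding fixture, with its end against the flip stop. Clamp it down: push the toggle clamp's orange handle fully down until it goes past centre and stays locked with its rubber foot pressing on the tube. Only then swing the flip stop up and back past its balance point, so that it lies open by itself and the tube's end is free for welding; do not shift the tube, and leave the other things alone.

Things in the scene. Friction and masses are not known exactly. Their poses are not given: they have to be found in the camera images.
- beam: Fixture beam: slotted aluminium profile lying flat, 120 (x) x 460 (y) x 40 mm high, fixed; origin at the centre of its underside. Its y axis runs along the tube, its x axis (away from the robot at yaw 0) across it; clamp and stop share these directions. Two steel V-blocks on it carry the tube, axis 70 mm above the table.
- tube: Loose bare steel tube, 32 mm across, 300 mm long, about 0.27 kg, in the V-blocks along the beam's y; origin in the middle of its axis, its y axis along it. Its +y end stands against the flip stop (within 1 mm). It already lies where it must stay.
- tube_stop_end (a point): Centre of the tube's end that stands against the flip stop.
- clamp: Toggle clamp (steel) on a grey riser block, 62 x 52 x 46 mm, on the beam beyond the tube. Origin on the beam's top (40 mm above the table), 50 mm in +x from the tube's axis; x points from the tube to the handle side, z up. Starts fully open: arm and orange handle both stand up. Swinging the handle back to +x and down lowers the arm on the tube by a linkage.
- clamp_pivot (a point): Pivot of the clamp arm, 76 mm above the clamp's origin. The open arm stands up from it, leaning slightly to -x, 60 mm long, its spindle pointing to -x; closed it lies level to -x over the tube.
- clamp_foot_face (a point): Underside of the black rubber foot (18 mm across) on the arm's spring-loaded spindle; it comes down on the top of the tube and, locked, presses with about 25 N.
- clamp_grip (a point): Centre of the orange grip (88 mm long, 17 x 17), push it square on its side facing the tube, 2 to 6 N. In the clamp's x, z (mm) it goes from 59, 178 (open, grip 67 deg above level) by 77, 172; 87, 166; 93, 160; 99, 143; 104, 120 to 106, 99 (fully down on its stop, grip level). Dead centre is near z 107: beyond it the handle stays locked, before it the foot's spring pushes it back.
- clamp_arm (a joint): Angle of the clamp arm: 0 = fully open as at the start, about -1.39 rad = down on the tube (it hardly changes over the last part of the handle's travel).
- stop: Bracket of the flip stop, blue cheeks, on the beam at the tube's +y end; 50 x 40 mm. Origin on the beam's top (40 mm above the table), axes as the beam. The hinge pin lies along y, 18 mm above the origin; the tube's axis is 53 mm from it in -x.
- stop_arm (a joint): Flip stop's arm (steel, 10 mm thick, about 0.19 kg): 0 = down, its foot covering the tube's end; grows as its top swings up and back to +x about the hinge pin. It balances near 1.2 rad: beyond that it falls on by itself to its open rest at 1.75, before that it falls back.
- stop_knob (a point): Centre of the black ball knob (26 mm across) on a short rod on top of the flip stop's arm. When down it stands, in the frame of stop, at x -68, y 0, z 93 mm (133 mm above the table), well above the tube; it moves on a circle of radius 101 mm about the hinge pin. A push of about 1 to 2 N on its -x side swings the arm over.
- brush: Bystander, loose, to be left alone: wire brush, 220 mm, wooden handle; origin under its centre (long axis x).
- hammer: Bystander, loose, to be left alone: hammer, 280 mm, wooden handle; origin under its centre (long axis x).
- wrench: Bystander, loose, to be left alone: spanner, 180 mm; origin under its centre (long axis x).
- offcut: Bystander, loose, to be left alone: short steel tube offcut standing on end, 38 mm across, 60 high; origin under its centre.
- offcut_big: Bystander, loose, to be left alone: larger steel tube offcut standing on end, 45 mm across, 90 high; origin under its centre.
- spray: Bystander, loose, to be left alone: green-labelled can with white cap, 60 mm across, 170 high; origin under its centre.
- magnet: Bystander, loose, to be left alone: red welding magnet square, 80 x 14 x 80 mm, standing on the beam at the end away from the flip stop; origin under its centre.
- electrodes: Bystander, loose, to be left alone: flat grey plastic box, 175 x 30 x 14 mm; origin under its centre (long axis x).

How it is judged:
By the outcome, as a careful person would: the job done as asked, in the order asked, and still so for the second after the job is handed in, with the robot touching nothing.
It also fails if it takes over 45 s, if anything falls off the work surface, if the arm or the gripper's body presses on something with over 40 N, if the wrist force passes 120 N, or if a joint passes its speed limit or range.

## Working session

There is one attempt and no reset: what is moved stays moved. The work goes in short steps, Python scripts to look and compute and a shell command to move; the robot and the scene stay as the last step left them, time stands still between calls to the robot, and variables do not carry over. Pictures are saved under pics/ and viewed, and the job is handed in when it is done.

```bash
mkdir -p pics; ls
python3 - <<'E'
from rig import *
import cv2,numpy as np
s=get_state();print(s)
for n in("scene","top"):
    p,d=read_camera(n);cv2.imwrite(f"pics/{n}0.png",p[:,:,::-1]);np.savez(f"pics/{n}0.npz",p=p,d=d)
    m=camera_model(n);print(n,m)
E
```

```text
pics
{'time_s': 0.0, 'qpos': array([-74.85757745,  33.92426171,   2.7683693 ,  92.23723446,
        -1.90743356,  54.01071012,  -1.93029057]), 'dq': array([-0.02081096,  0.02240306, -0.04195735,  0.08252185, -0.01961848,
        0.05118601,  0.06711392]), 'effort': array([ 3.60605600e-04, -5.48701322e+01,  1.54666398e+00, -1.98125392e+01,
        9.47769993e-03,  8.67943716e-03,  3.43707620e-05]), 'tool_pos': array([0.2536128 , 0.67831459, 0.23015442]), 'tcp_rot': array([[ 3.50123938e-01,  9.36703166e-01, -6.37177841e-04],
       [ 9.36700808e-01, -3.50124490e-01, -2.10642852e-03],
       [-2.19618983e-03,  1.40666052e-04, -9.99997578e-01]]), 'wrist_force': array([ 0.16146527,  0.26309388, -0.28894922]), 'moment': array([-0.03852757,  0.02106702,  0.04141922]), 'width': 1.001097400071036}
scene {'K': array([[439.20700871,   0.        , 276.78867515],
       [  0.        , 439.20700871, 201.56274453],
       [  0.        ,   0.        ,   1.        ]]), 'R': array([[-0.69244257,  0.72125599,  0.01769424],
       [ 0.4716377 ,  0.4710831 , -0.74541169],
       [-0.54596811, -0.50780951, -0.66636951]]), 't': array([ 0.36284779, -0.12937993,  1.72184036])}
top {'K': array([[434.91126392,   0.        , 279.88903898],
       [  0.        , 434.91126392, 213.49094058],
       [  0.        ,   0.        ,   1.        ]]), 'R': array([[-0.00555111, -0.99995746,  0.00736591],
       [-0.99614961,  0.00488518, -0.08753334],
       [ 0.08749363, -0.00782345, -0.99613436]]), 't': array([-0.03344506,  0.5025483 ,  1.521516  ])}
```

View pics/scene0.png

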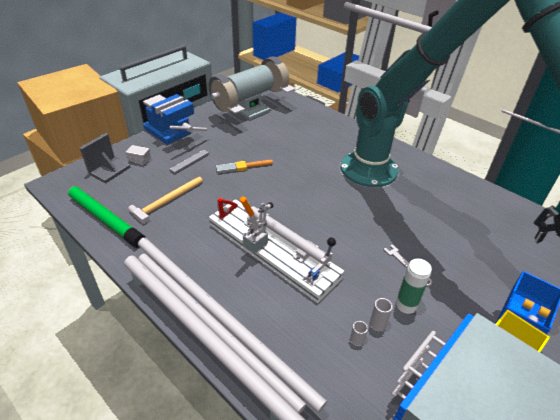

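View pics/top0.png

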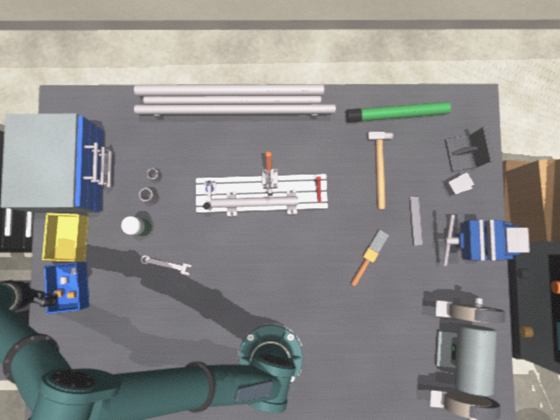

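The scene view shows the fixture near (275,250) with its knob at (331,241). The top view has the beam at (196–328, 175–213), the knob at (207,206), the orange handle at (268,160) and the magnet at (319,188). I'll measure these next.

```bash
cat > h.py <<'E'
import numpy as np,cv2
from rig import *
def load(n): z=np.load(f"pics/{n}.npz");return z['p'],z['d']
def world(name,u,v,d):
    m=camera_model(name);K=m['K'];c=np.array([(u-K[0,2])/K[0,0]*d,(v-K[1,2])/K[1,1]*d,d])
    return m['R'].T@(c-m['t'])
def cloud(name,d):
    m=camera_model(name);K=m['K'];v,u=np.mgrid[:d.shape[0],:d.shape[1]]
    c=np.stack([(u-K[0,2])/K[0,0]*d,(v-K[1,2])/K[1,1]*d,d],-1)
    return (c-m['t'])@m['R']
def proj(name,X):
    m=camera_model(name);c=m['K']@(m['R']@np.array(X)+m['t']);return c[:2]/c[2]
E
python3 - <<'E'
from h import *
p,d=load("top0");W=cloud("top",d)
c=cv2.resize(p[165-25:225,185:340,::-1],None,fx=5,fy=5,interpolation=cv2.INTER_CUBIC);cv2.imwrite("pics/topc.png",c)
q,e=load("scene0");V=cloud("scene",e)
c=cv2.resize(q[180:310,195:355,::-1],None,fx=4.5,fy=4.5,interpolation=cv2.INTER_CUBIC);cv2.imwrite("pics/scenec.png",c)
for nm,A,P in(("top",W,p),("scene",V,q)):
    box=(A[...,0]>.3)&(A[...,0]<.75)&(abs(A[...,1])<.35)
    # beam top
    b=box&(abs(A[...,2]-.04)<.005);pts=A[b][:,:2]
    r=cv2.minAreaRect(pts.astype(np.float32));print(nm,"beamtop",len(pts),r, np.median(A[b][:,2]))
    hsv=cv2.cvtColor(P,cv2.COLOR_RGB2HSV).astype(int)
    for n2,mk in(("orange",(hsv[...,0]>5)&(hsv[...,0]<20)&(hsv[...,1]>150)),("red",((hsv[...,0]<5)|(hsv[...,0]>172))&(hsv[...,1]>130)),("dark",(hsv[...,2]<45))):
        k=mk&box&(A[...,2]>.05);X=A[k]
        if len(X):print(nm,n2,len(X),np.median(X,0).round(4),X.min(0).round(3),X.max(0).round(3))
    k=box&(abs(A[...,2]-.0845)<.003);print(nm,"tubetop",k.sum(),[np.percentile(A[k],t,axis=0).round(4) for t in(2,50,98)])
E
```

```text
top beamtop 2492 ((0.5672057271003723, 0.030506625771522522), (0.13635964691638947, 0.4588516056537628), 1.6043199300765991) 0.03993269286201062
top orange 12 [ 0.6586 -0.0018  0.2559] [ 0.649 -0.005  0.239] [0.668 0.004 0.265]
top red 51 [ 0.5831 -0.1673  0.0928] [ 0.543 -0.176  0.052] [ 0.617 -0.16   0.123]
top dark 4 [ 0.3673 -0.024   1.5599] [ 0.367 -0.024  1.56 ] [ 0.367 -0.024  1.56 ]
top tubetop 455 [array([ 0.5236, -0.0944,  0.0816]), array([0.5406, 0.0355, 0.0843]), array([0.6428, 0.2063, 0.0874])]
scene beamtop 2652 ((0.5782111883163452, 0.027944371104240417), (0.46362051367759705, 0.1469840705394745), 89.10999298095703) 0.03986533820393212
scene orange 106 [0.6547 0.0044 0.2292] [ 0.631 -0.007  0.181] [0.672 0.009 0.262]
scene red 137 [ 0.6094 -0.1656  0.0839] [ 0.544 -0.182  0.051] [ 0.623 -0.159  0.124]
scene dark 29 [0.5279 0.2106 0.1394] [0.517 0.003 0.132] [0.552 0.217 0.16 ]
scene tubetop 475 [array([ 0.5278, -0.1   ,  0.0816]), array([0.5434, 0.0626, 0.0844]), array([0.6503, 0.2079, 0.0873])]
```

View pics/topc.png

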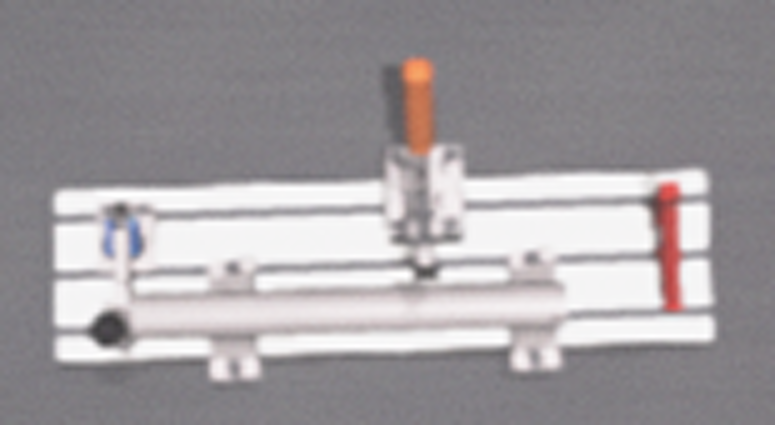

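View pics/scenec.png

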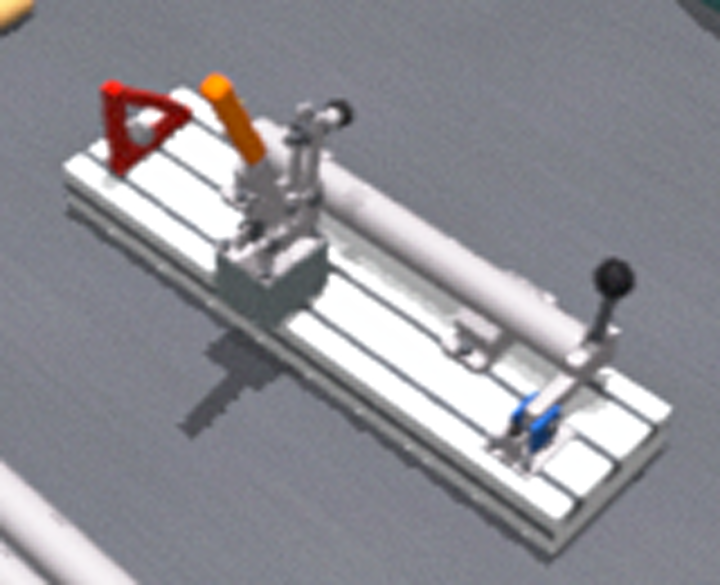

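Run:
```python
from h import *
for n in("top","scene"):
    p,d=load(n+"0");A=cloud(n,d)
    k=(A[...,2]>.078)&(A[...,2]<.0885)&(abs(A[...,0]-.5375)<.02)&(A[...,1]>-.1)&(A[...,1]<.18)
    X=A[k];m=X[:,2]>.0835;f=np.polyfit(X[m,1],X[m,0],1);print(n,"tube x=",f,"yaw",-np.degrees(np.arctan(f[0])), "y", np.percentile(X[:,1],[.5,99.5]),X[:,2].max())
    hsv=cv2.cvtColor(p,cv2.COLOR_RGB2HSV).astype(int)
    k=(hsv[...,0]>5)&(hsv[...,0]<20)&(hsv[...,1]>150)&(abs(A[...,0]-.65)<.06)&(abs(A[...,1])<.03)&(A[...,2]>.15);X=A[k];c=X.mean(0);u,s,v=np.linalg.svd(X-c);print(" grip",len(X),c,v[0],np.degrees(np.arctan2(v[0][2],v[0][0])),X[np.argmax(X[:,2])],X[np.argmin(X[:,2])])
    k=(hsv[...,2]<70)&(abs(A[...,0]-.528)<.03)&(abs(A[...,1]-.21)<.03)&(A[...,2]>.12);X=A[k]
    if len(X)>5:
        from scipy.optimize import least_squares
        r=least_squares(lambda c:np.linalg.norm(X-c,axis=1)-.013,X.mean(0)-[0,0,.01],loss='soft_l1',f_scale=.002);print(" knob",len(X),r.x,X.mean(0),np.median(abs(r.fun)))
    # riser/stop/beam end
    b=(abs(A[...,2]-.04)<.004)&(abs(A[...,0]-.567)<.09)&(abs(A[...,1])<.3);X=A[b]
    for y0 in(-.15,-.05,.1,.24):
        s=X[abs(X[:,1]-y0)<.012];print("  beam x at",y0,s[:,0].min().round(4),s[:,0].max().round(4))
    print("  y",np.percentile(X[:,1],[.3,99.7]))
```

```text
top tube x= [-0.03211246  0.5405656 ] yaw 1.839276319852634 y [-0.09443194  0.1787839 ] 0.08846753424378406
 grip 12 [ 6.59443383e-01 -5.25437649e-04  2.54991905e-01] [-0.54274813 -0.05460024 -0.83811889] -122.9262431858926 [0.66183167 0.00381476 0.26509541] [ 0.64901484 -0.00172663  0.23872915]
  beam x at -0.15 0.5196 0.6374
  beam x at -0.05 0.5092 0.6371
  beam x at 0.1 0.5135 0.6314
  beam x at 0.24 0.5107 0.6284
  y [-0.19814191  0.258782  ]
scene tube x= [-0.02552586  0.54269436] yaw 1.462206808598639 y [-0.09620734  0.17879987] 0.08848252352420569
 grip 106 [0.65408122 0.00387313 0.22643562] [-0.37308381  0.04012193 -0.92692972] -111.924497895399 [ 0.66446669 -0.00174585  0.26226788] [0.63149574 0.00457767 0.18124837]
 knob 58 [0.52014224 0.2048543  0.13280846] [0.52496689 0.20938046 0.13920942] 0.0008555651944854512
  beam x at -0.15 0.5303 0.6419
  beam x at -0.05 0.5565 0.638
  beam x at 0.1 0.5353 0.6346
  beam x at 0.24 0.5081 0.6306
  y [-0.20077805  0.2574636 ]
```

The points agree with the given geometry: tube x ≈ 0.541−0.03y, yaw ≈ 1.7°, tube top at 0.0865, knob at (0.520, 0.205, 0.133), grip near (0.65, 0.002, 0.22). Next I lift with the fingers shut, square the tool to the beam and move over it.

```bash
python3 -m creep '{"translation":[[0,0,-2],[0,0,-3],[0,0,-3],[0,0,-2],[-2,0.8,0],[-4,1.6,0],[-5,1.9,0],[-5,1.9,0],[-5,1.9,0],[-5,1.9,0],[-5,1.9,0],[-5,1.9,0],[-5,1.9,0],[-5,1.9,0],[-5,1.9,0],[-5,1.9,0],[-5,1.9,0],[-4,1.6,0],[-3,1,0],[0,0,0]],"angular":[[0,0,-0.09],[0,0,-0.1],[0,0,-0.1],[0,0,-0.097],[0,0,0],[0,0,0],[0,0,0],[0,0,0],[0,0,0],[0,0,0],[0,0,0],[0,0,0],[0,0,0],[0,0,0],[0,0,0],[0,0,0],[0,0,0],[0,0,0],[0,0,0],[0,0,0]]}' 0 40
```

```text
time_s: 2.6
tool_pos: [0.5329, 0.0036, 0.331]
tcp_rot: [[-0.023, 1.0, -0.0], [1.0, 0.023, -0.001], [-0.001, -0.0, -1.0]]
wrist_force: [0.5, 1.9, -0.2]
width: 0.002
```

```bash
python3 -m creep '{"translation":[[0,0,0],[0,0,0],[0,0,0],[0,0,0],[0,0,0],[0,0,0],[0,0,0]],"angular":[[-0.15,0,0],[-0.15,0,0],[-0.15,0,0],[-0.15,0,0],[-0.15,0,0],[-0.15,0,0],[0,0,0]]}'; python3 -c "
from rig import *
print(get_state()['qpos'].round(1))"
```

```text
time_s: 3.48
tool_pos: [0.5322, -0.0133, 0.3301]
tcp_rot: [[0.012, 0.803, 0.596], [0.998, 0.023, -0.051], [-0.054, 0.595, -0.802]]
wrist_force: [-1.4, -0.2, -0.1]
width: -0.002
[-24.9   2.3  17.8 135.   44.5   9.4  41. ]
```

```bash
python3 -m creep '{"translation":[[0.4,0.5,2],[0.4,0.5,2],[0.4,0.5,2],[0.4,0.5,2],[0.3,0.1,2],[0,0,0],[0,0,0]],"angular":[[0,0,0],[0,0,0],[0,0,0],[0,0,0],[0,0,0],[0,0,0],[0,0,0]]}'; python3 -c "
from rig import *
print(get_state()['qpos'].round(1))"
```

```text
time_s: 4.35
tool_pos: [0.5999, -0.0032, 0.2716]
tcp_rot: [[0.018, 0.803, 0.596], [0.998, 0.02, -0.057], [-0.058, 0.596, -0.801]]
wrist_force: [-1.1, 0.4, -0.7]
width: -0.001
[-15.6  13.8   8.9 131.8 104.    5.9 -19.8]
```

```bash
python3 -m creep '{"translation":[[0,0,0],[0.2,-0.3,1.3],[0.2,-0.3,1.3],[0.2,-0.3,1.3],[0.1,-0.3,1.4],[0,0,0],[0,0,0]],"angular":[[0.03,0.035,0],[0.03,0.035,0],[0,0,0],[0,0,0],[0,0,0],[0,0,0],[0,0,0]]}'
python3 - <<'E'
from h import *
print(get_state()['qpos'].round(1))
p,d=read_camera("scene");cv2.imwrite("pics/s1.png",cv2.resize(p[130:310,175:355,::-1],None,fx=3.3,fy=3.3,interpolation=cv2.INTER_CUBIC))
E
```

```text
time_s: 5.22
tool_pos: [0.6189, 0.001, 0.2223]
tcp_rot: [[-0.011, 0.83, 0.558], [1.0, 0.02, -0.01], [-0.019, 0.557, -0.83]]
wrist_force: [0.3, -0.3, 0.1]
width: 0.001
[  5.8  20.4 -15.1 129.7 109.3  10.1 -22.5]
```

View pics/s1.png

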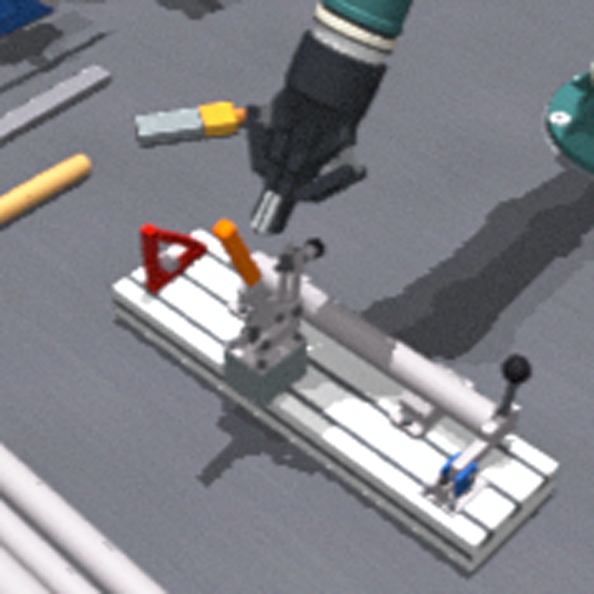

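Shut fingertips at (262,225) in the crop, just on the tube side of the orange grip at (238,250), clear of the clamp arm at (300,260). Now I start pushing.

```bash
python3 -m creep '{"translation":[[0,0.2,0.35],[0,0.2,0.35],[0,0.2,0.35],[0,0.2,0.35],[0,0.3,0.35],[0,0.3,0.35],[0,0.3,0.35],[0,0.3,0.35],[0,0,0]],"angular":[[0,0,0],[0,0,0],[0,0,0],[0,0,0],[0,0,0],[0,0,0],[0,0,0],[0,0,0],[0,0,0]]}'
python3 - <<'E'
from h import *
print(get_state()['qpos'].round(1))
p,d=read_camera("scene");cv2.imwrite("pics/s2.png",cv2.resize(p[130:310,175:355,::-1],None,fx=3.3,fy=3.3,interpolation=cv2.INTER_CUBIC))
E
```

```text
time_s: 6.4
tool_pos: [0.6515, 0.0013, 0.2093]
tcp_rot: [[-0.011, 0.83, 0.557], [1.0, 0.02, -0.009], [-0.019, 0.557, -0.83]]
wrist_force: [0.0, -0.4, -0.3]
width: -0.002
[  5.3  23.7 -14.3 126.4 109.2  10.2 -21.7]
```

View pics/s2.png

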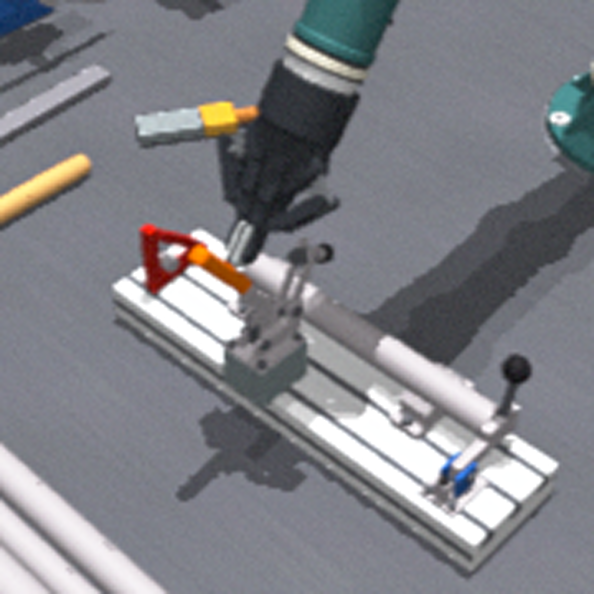

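The handle has swung to about 40° elevation, with the tip resting on it at crop (240,255). I continue along the path.

```bash
python3 -m creep '{"translation":[[0,0.25,0.44],[0,0.25,0.44],[0,0.25,0.44],[0,0.25,0.44],[0,0,0.4],[0,0,0.4],[0,0,0.4],[0,0,0.4],[0,0,0]],"angular":[[0,0,0],[0,0,0],[0,0,0],[0,0,0],[0.04,0,0],[0.04,0,0],[0.04,0,0],[0.04,0,0],[0,0,0]]}'
python3 - <<'E'
from h import *
print(get_state()['qpos'].round(1))
p,d=read_camera("scene");cv2.imwrite("pics/s3.png",cv2.resize(p[130:310,175:355,::-1],None,fx=3.3,fy=3.3,interpolation=cv2.INTER_CUBIC))
E
```

```text
time_s: 7.58
tool_pos: [0.6789, -0.0011, 0.1889]
tcp_rot: [[-0.006, 0.897, 0.442], [1.0, 0.016, -0.017], [-0.022, 0.442, -0.897]]
wrist_force: [0.4, 0.1, 0.3]
width: -0.005
[  9.6  27.9 -19.8 118.7  57.3  15.2  31.4]
```

View pics/s3.png

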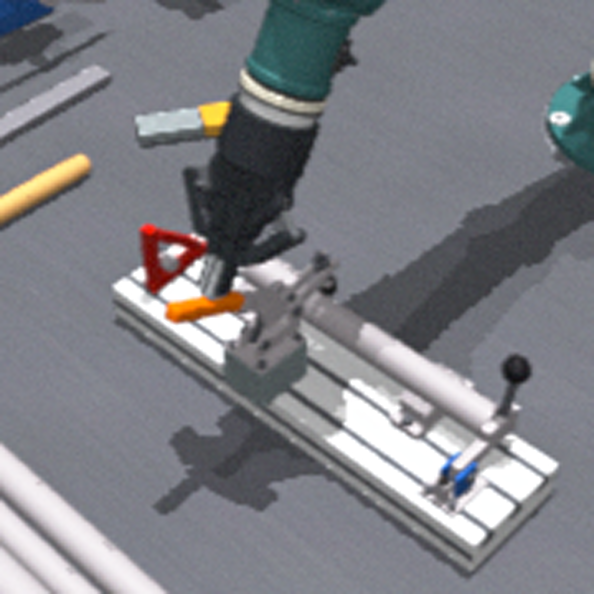

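```bash
cat > grip.py <<'E'
from h import *
def grip(tag):
    p,d=read_camera("scene");A=cloud("scene",d);hsv=cv2.cvtColor(p,cv2.COLOR_RGB2HSV).astype(int)
    k=(hsv[...,0]>5)&(hsv[...,0]<20)&(hsv[...,1]>150)&(abs(A[...,0]-.69)<.09)&(abs(A[...,1])<.03)&(A[...,2]>.05)
    X=A[k];c=X.mean(0);v=np.linalg.svd(X-c)[2][0];v*=np.sign(v[0])
    t=(X-c)@v
    print("grip mid",(c+v*(t.max()+t.min())/2).round(4),"elev",np.degrees(np.arctan2(v[2],v[0])).round(1),"len",np.ptp(t).round(3),"n",len(X))
    s=get_state();print(s['tool_pos'].round(4),s['wrist_force'].round(1),s['qpos'].round(1),s['time_s'])
    cv2.imwrite(f"pics/{tag}.png",cv2.resize(p[130:310,175:355,::-1],None,fx=3.3,fy=3.3,interpolation=cv2.INTER_CUBIC))
E
python3 -c "
from grip import *
grip('s4')"
```

```text
grip mid [ 0.6709 -0.009   0.2671] elev -72.9 len 0.19 n 125
[ 0.6778 -0.0012  0.1886] [-0.3  0.1 -0.1] [  9.4  27.8 -19.6 118.8  57.3  15.1  31.3] 7.675
```

```bash
sed -i 's/(A\[...,2\]>.05)/(A[...,2]>.05)\&(A[...,2]<.215)\&(A[...,0]>.62)/' grip.py; python3 -m creep '{"translation":[[0.03,-0.05,0.46],[0.03,-0.05,0.46],[0.03,-0.05,0.46],[0.03,-0.05,0.46],[0.03,-0.05,0.46],[0,0,0]],"angular":[[0.05,0,0],[0.05,0,0],[0.05,0,0],[0.05,0,0],[0.05,0,0],[0,0,0]]}';python3 -c "
from grip import *
grip('s5')"
```

```text
time_s: 8.43
tool_pos: [0.6842, -0.0002, 0.1663]
tcp_rot: [[-0.007, 0.978, 0.207], [1.0, 0.012, -0.023], [-0.025, 0.207, -0.978]]
wrist_force: [1.6, -1.6, 2.2]
width: -0.001
grip mid [0.6969 0.0045 0.1645] elev 10.6 len 0.085 n 138
[6.837e-01 1.000e-04 1.664e-01] [-0.2  0.3  1.4] [ 19.1  35.1 -34.5 108.3  39.8  35.9  50.7] 8.475
```

View pics/s5.png

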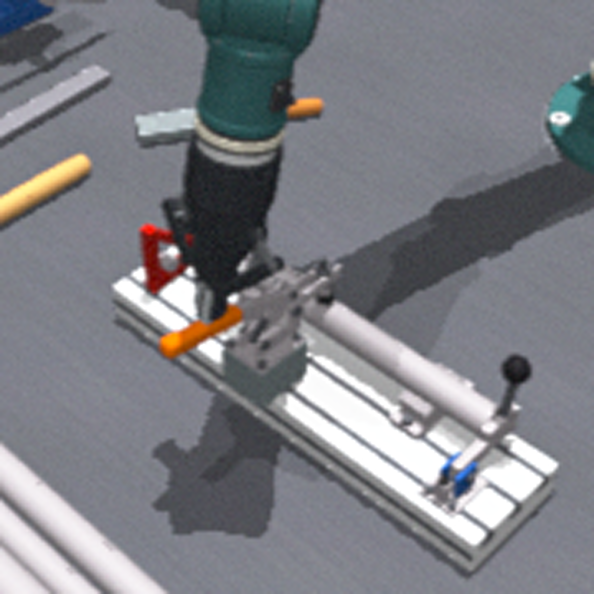

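On plan: grip mid at about 0.697 / 0.1645, ~10° above level, force ~2 N. Now the last stretch past dead centre.

```bash
python3 -m creep '{"translation":[[0,0.1,0.4],[0,0.1,0.4],[0,0.1,0.4],[0,0.1,0.4],[0,0.1,0.3],[0,0,0.3],[0,0,0]],"angular":[[0.04,0,0],[0.04,0,0],[0.04,0,0],[0.04,0,0],[0.04,0,0],[0,0,0],[0,0,0]]}';python3 -c "
from grip import *
grip('s6')"
```

```text
time_s: 9.35
tool_pos: [0.6907, 0.0002, 0.1464]
tcp_rot: [[-0.009, 1.0, 0.01], [1.0, 0.009, -0.025], [-0.025, 0.009, -1.0]]
wrist_force: [-0.7, -0.4, 5.3]
width: -0.0
grip mid [0.699  0.004  0.1421] elev -0.3 len 0.086 n 152
[6.907e-01 2.000e-04 1.464e-01] [-0.2 -0.4  6. ] [ 19.4  41.2 -37.1  99.6  33.3  50.2  57.6] 9.4
```

View pics/s6.png

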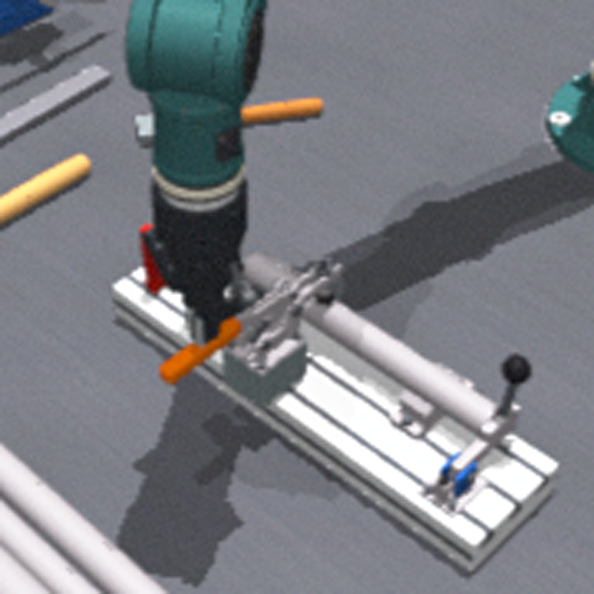

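```bash
python3 -m creep '{"translation":[[0,0,0.15],[0,0,0.15],[0,0,0]],"angular":[[0,0,0],[0,0,0],[0,0,0]]}'; python3 -m creep '{"translation":[[0,0,-0.5],[0,0,-1.5],[0,0,-3],[0,0,-4],[0,0,-4],[0,0,0]],"angular":[[0,0,0],[0,0,0],[0,0,0],[0,0,0],[0,0,0],[0,0,0]]}';python3 -c "
from grip import *
grip('s7')"
```

```text
time_s: 9.78
tool_pos: [0.691, 0.0003, 0.1454]
tcp_rot: [[-0.009, 1.0, 0.011], [1.0, 0.009, -0.026], [-0.026, 0.01, -1.0]]
wrist_force: [-3.3, -1.6, 14.3]
width: -0.005
time_s: 10.52
tool_pos: [0.6916, 0.0045, 0.2766]
tcp_rot: [[-0.009, 1.0, 0.015], [1.0, 0.009, -0.023], [-0.023, 0.015, -1.0]]
wrist_force: [0.0, 0.4, 0.2]
width: -0.001
grip mid [0.6992 0.0034 0.1433] elev 0.5 len 0.084 n 167
[0.6902 0.0036 0.2742] [ 0.4  0.2 -0.4] [ 22.1  34.  -41.7  93.8  26.7  61.8  63. ] 10.575
```

View pics/s7.png

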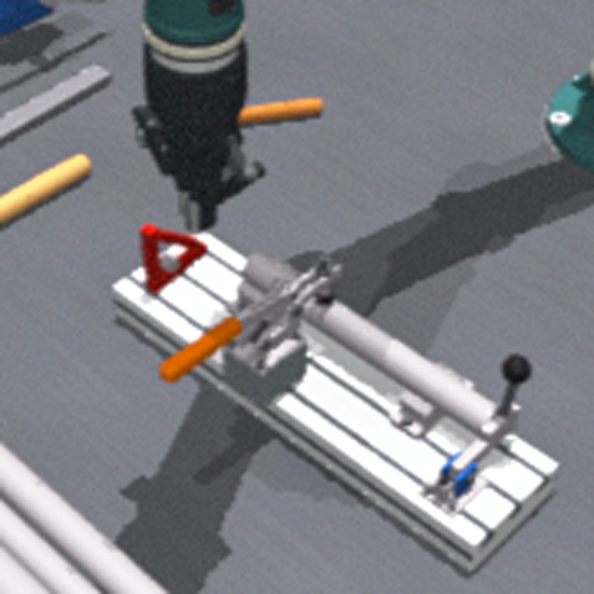

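The handle sits level (elev ≈ 0°) after I let go, and the arm lies over the tube with the foot at crop (322,297). The clamp held against 14 N on its stop, so it is locked. Next I go to the −x side of the knob.

```bash
python3 -m creep '{"translation":[[2.5,-2.7,0.6],[2.5,-2.7,0.6],[2.5,-2.7,0.6],[2.5,-2.7,0.6],[2.5,-2.7,0.6],[2.5,-2.7,0.6],[2.5,-2.7,0.6],[2.5,-2.7,0.6],[0,0,1.5],[0,0,1.5],[0,0,1.5],[0,0,0]],"angular":[[0,0,0],[0,0,0],[0,0,0],[0,0,0],[0,0,0],[0,0,0],[0,0,0],[0,0,0],[0,0,0],[0,0,0],[0,0,0],[0,0,0]]}';python3 - <<'E'
from h import *
print(get_state()['qpos'].round(1))
p,d=read_camera("scene");cv2.imwrite("pics/s8.png",cv2.resize(p[130:310,195:375,::-1],None,fx=3.3,fy=3.3,interpolation=cv2.INTER_CUBIC))
A=cloud("scene",d);k=(p.max(2)<70)&(abs(A[...,0]-.528)<.03)&(abs(A[...,1]-.21)<.03)&(A[...,2]>.12)&(A[...,2]<.16);print(k.sum(),A[k].mean(0))
for n in('top',):
    k=(A[...,2]>.078)&(A[...,2]<.0885)&(abs(A[...,0]-.5375)<.02)&(A[...,1]>-.1)&(A[...,1]<.18);print(np.percentile(A[k][:,1],[.5,99.5]))
E
```

```text
time_s: 12.08
tool_pos: [0.4723, 0.1975, 0.1713]
tcp_rot: [[-0.007, 1.0, 0.004], [1.0, 0.007, -0.025], [-0.025, 0.004, -1.0]]
wrist_force: [-0.3, 0.4, 0.5]
width: -0.0
[  2.1  28.8 -41.1 120.9  30.6  41.5  31. ]
57 [0.52463148 0.20927758 0.13947056]
[-0.09825447  0.17857446]
```

View pics/s8.png

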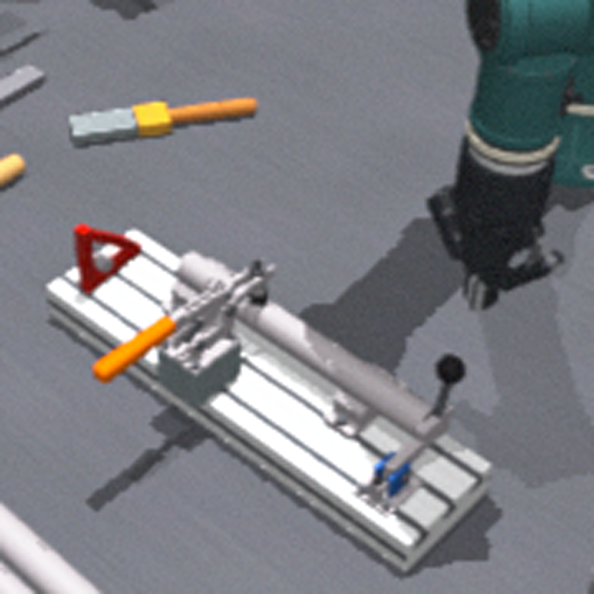

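Clamp still locked. The fingertips are at crop (480,295) behind the knob at (450,368), and knob and tube ends are unchanged. I lower to knob height and approach.

```bash
python3 -m creep '{"translation":[[0.25,0,1.5],[0.25,0,1.6],[0.2,0,1.5],[0,0.8,0],[0,0.8,0],[0,0.5,0],[0,0.5,-0.1],[0,0,0]],"angular":[[0,0,0],[0,0,0],[0,0,0],[0,0,0],[0,0,0],[0,0,0],[0,0,0],[0,0,0]]}';python3 - <<'E'
from h import *
p,d=read_camera("scene");cv2.imwrite("pics/s9.png",cv2.resize(p[130:310,195:375,::-1],None,fx=3.3,fy=3.3,interpolation=cv2.INTER_CUBIC))
E
```

```text
time_s: 13.12
tool_pos: [0.4957, 0.2053, 0.1284]
tcp_rot: [[-0.009, 1.0, 0.002], [1.0, 0.009, -0.025], [-0.025, 0.002, -1.0]]
wrist_force: [-6.9, 0.8, 5.6]
width: 0.001
```

View pics/s9.png

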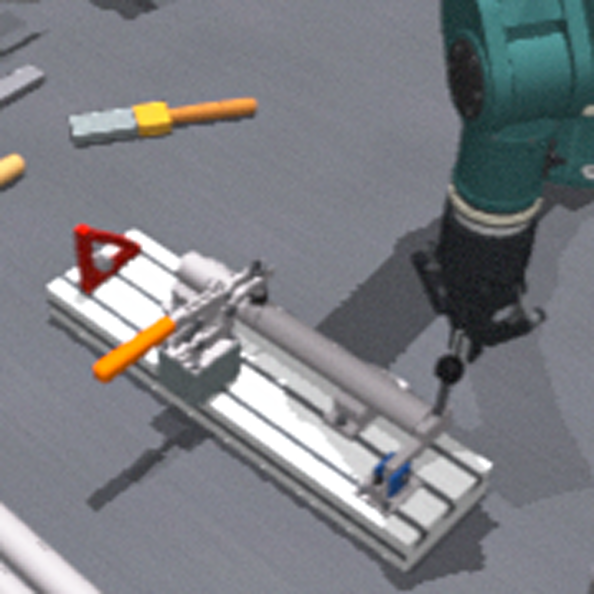

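The 5.6 N upward reaction means the rounded fingertips bear partly down on the ball (jamming). I back off, go 11 mm lower and push again so the flat face meets it at its equator.

```bash
python3 -m creep '{"translation":[[0,-0.7,0],[0,-0.2,0.7],[0,0,0.7],[0,0.4,0],[0,0.3,0],[0,0.2,0],[0,0,0]],"angular":[[0,0,0],[0,0,0],[0,0,0],[0,0,0],[0,0,0],[0,0,0],[0,0,0]]}'
```

```text
time_s: 14.05
tool_pos: [0.4954, 0.2044, 0.1139]
tcp_rot: [[-0.009, 1.0, 0.001], [1.0, 0.009, -0.026], [-0.026, 0.001, -1.0]]
wrist_force: [-7.8, -0.9, 6.1]
width: 0.001
```

The 0.78 ratio is friction: the ball wants to rise along its circle while I push level. I move up and forward together along the arc.

```bash
python3 -m creep '{"translation":[[0,0.4,-0.7],[0,0.7,-0.7],[0,0.8,-0.6],[0,0.8,-0.5],[0,0,0]],"angular":[[0,0,0],[0,0,0],[0,0,0],[0,0,0],[0,0,0]]}';python3 - <<'E'
from h import *
p,d=read_camera("scene");cv2.imwrite("pics/s10.png",cv2.resize(p[130:310,195:375,::-1],None,fx=3.3,fy=3.3,interpolation=cv2.INTER_CUBIC))
E
```

```text
time_s: 14.68
tool_pos: [0.5273, 0.2058, 0.1398]
tcp_rot: [[-0.007, 1.0, 0.009], [1.0, 0.007, -0.022], [-0.022, 0.009, -1.0]]
wrist_force: [-1.0, -0.3, -0.7]
width: 0.001
```

View pics/s10.png

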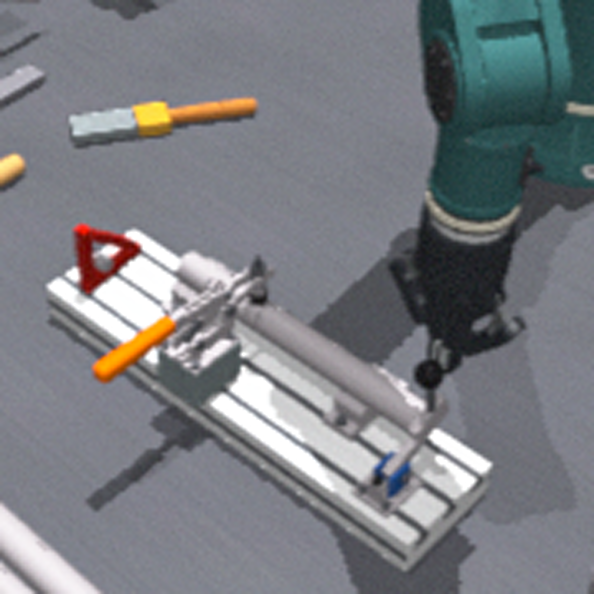

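The knob is swinging (now at crop (428,374)) with about 1 N. I continue along the arc.

```bash
python3 -m creep '{"translation":[[0,0.8,-0.4],[0,0.9,-0.4],[0,0.9,-0.3],[0,0.9,-0.3],[0,0.9,-0.2],[0,0.9,-0.2],[0,0.9,-0.1],[0,0,0]],"angular":[[0,0,0],[0,0,0],[0,0,0],[0,0,0],[0,0,0],[0,0,0],[0,0,0],[0,0,0]]}';python3 - <<'E'
from h import *
p,d=read_camera("scene");cv2.imwrite("pics/s11.png",cv2.resize(p[130:310,195:375,::-1],None,fx=3.3,fy=3.3,interpolation=cv2.INTER_CUBIC))
E
```

```text
time_s: 15.72
tool_pos: [0.5888, 0.2066, 0.1587]
tcp_rot: [[-0.007, 1.0, 0.008], [1.0, 0.008, -0.023], [-0.023, 0.008, -1.0]]
wrist_force: [-0.1, -0.2, 0.1]
width: -0.002
```

View pics/s11.png

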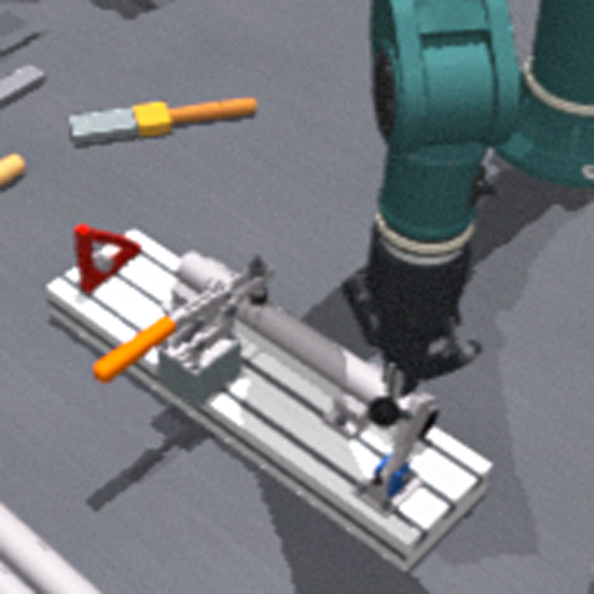

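```bash
python3 -m creep '{"translation":[[0,0.8,-0.1],[0,0.9,0],[0,0.9,0.1],[0,0.9,0.2],[0,0.7,0.3],[0,0.5,0.3],[0,0,0]],"angular":[[0,0,0],[0,0,0],[0,0,0],[0,0,0],[0,0,0],[0,0,0],[0,0,0]]}';python3 - <<'E'
from h import *
p,d=read_camera("scene");cv2.imwrite("pics/s12.png",cv2.resize(p[130:310,195:375,::-1],None,fx=3.3,fy=3.3,interpolation=cv2.INTER_CUBIC))
E
```

```text
time_s: 16.65
tool_pos: [0.6347, 0.2066, 0.1504]
tcp_rot: [[-0.008, 1.0, 0.006], [1.0, 0.008, -0.024], [-0.024, 0.006, -1.0]]
wrist_force: [0.5, -0.2, 0.6]
width: -0.002
```

View pics/s12.png

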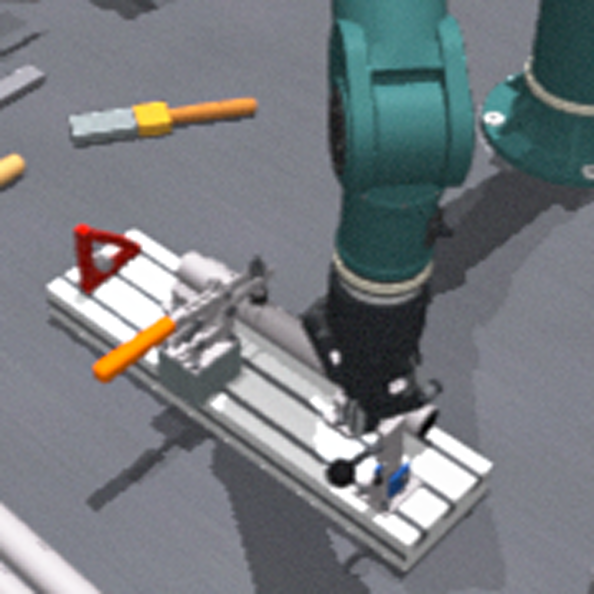

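The arm has fallen open, with the knob low at (340,472). I retract straight up, then back, and check.

```bash
python3 -m creep '{"translation":[[0,-0.3,-1.5],[0,0,-3],[0,0,-4],[0,0,-4],[0,-3,-2],[2,-4,0],[3,-4,0],[3,-4,0],[3,-2,0],[0,0,0],[0,0,0]],"angular":[[0,0,0],[0,0,0],[0,0,0],[0,0,0],[0,0,0],[0,0,0],[0,0,0],[0,0,0],[0,0,0],[0,0,0],[0,0,0]]}';python3 - <<'E'
from grip import *
grip('x')
p,d=read_camera("scene");A=cloud("scene",d);cv2.imwrite("pics/s13.png",cv2.resize(p[150:310,195:355,::-1],None,fx=3.7,fy=3.7,interpolation=cv2.INTER_CUBIC))
k=(p.max(2)<60)&(abs(A[...,0]-.66)<.06)&(abs(A[...,1]-.21)<.03)&(A[...,2]>.08);print("knob surf",k.sum(),A[k].mean(0))
k=(A[...,2]>.078)&(A[...,2]<.0885)&(abs(A[...,0]-.5375)<.02)&(A[...,1]>-.13)&(A[...,1]<.22);X=A[k];m=X[:,2]>.0835
print("tube",np.percentile(X[:,1],[.5,99.5]),np.polyfit(X[m,1],X[m,0],1))
k=(p.max(2)<70)&(abs(A[...,0]-.545)<.04)&(abs(A[...,1])<.03)&(A[...,2]>.08)&(A[...,2]<.15);print("foot",k.sum(),A[k].mean(0),A[k].min(0))
q,e=read_camera("top");cv2.imwrite("pics/t13.png",cv2.resize(q[140:225,185:340,::-1],None,fx=5,fy=5,interpolation=cv2.INTER_CUBIC))
B=cloud("top",e);k=(B[...,2]>.078)&(B[...,2]<.0885)&(abs(B[...,0]-.5375)<.02)&(B[...,1]>-.1)&(B[...,1]<.18);X=B[k];m=X[:,2]>.0835
print("tube top",np.percentile(X[:,1],[.5,99.5]),np.polyfit(X[m,1],X[m,0],1))
E
```

```text
time_s: 18.08
tool_pos: [0.46, 0.3183, 0.2928]
tcp_rot: [[-0.008, 1.0, 0.008], [1.0, 0.008, -0.024], [-0.024, 0.008, -1.0]]
wrist_force: [-0.2, 0.3, 0.1]
width: 0.003
grip mid [0.6987 0.0035 0.1423] elev 0.1 len 0.086 n 129
[0.4605 0.3177 0.2925] [ 0.3 -0.5 -0.3] [ -4.9  23.9 -47.  108.5  22.1  57.5  28.5] 18.125
knob surf 53 [0.67869704 0.21398344 0.11806175]
tube [-0.09756325  0.20041569] [-0.02548058  0.54324782]
foot 11 [ 5.43248902e-01 -1.65304969e-04  9.59520467e-02] [ 0.53669968 -0.0052674   0.08788936]
tube top [-0.09441615  0.17857462] [-0.0291064   0.54049969]
```

View pics/s13.png

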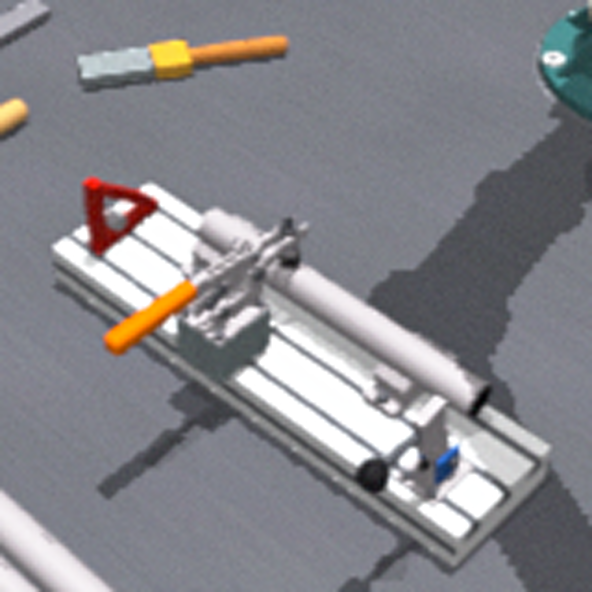

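View pics/t13.png

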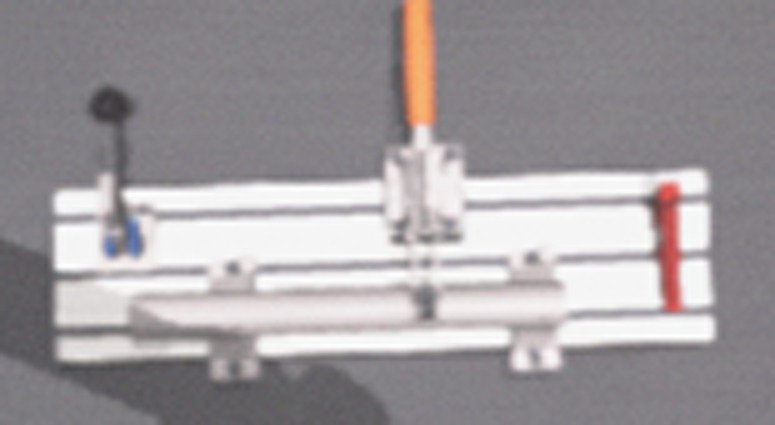

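All checks agree: the knob is at the predicted open rest (~0.674, 0.111), the tube end and line are unchanged, the handle is level, the foot is on the tube, and the robot is clear.

```bash
python3 -c "
from rig import *
print(finish_job())"
```

```text
the job is handed in; nothing more can be done
None
```

The tube is clamped and the flip stop lies open. I handed the job in at about 18 s with the robot clear of everything.

- **Clamp:** I pushed the orange handle down along its arc with the shut fingertips until it was level on its stop, pressing with about 14 N at the end. After I let go it stayed level (about 0°, grip mid 0.142 m above the table). The foot shows on top of the tube.
- **Flip stop:** Only after that I swung the knob over, and the arm fell open by itself. The knob was measured at its surface at (0.679, 0.214, 0.118), and its open rest should put the centre near (0.674, 0.111) in x, z.
- **Tube:** It shows no shift. The free end reads y −0.0944 in the top view both before and after, and its axis line agrees to within about 1 mm.
- **Other things:** I did not touch them. The brush and magnet look unmoved in the last pictures. I did not measure any of them.

**Knob push:** My first two pushes on the knob were level and jammed by friction, at about 9 to 10 N in total. The stop did not move, and I then followed the knob's arc with about 1 N.

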